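Dry-test the treat dispenser and hold its gate at the third click

ROBOT

A 7-joint arm with a two-finger parallel gripper is mounted at the origin on the work surface. World frame = base frame: x ahead of the robot, y to its left, z up, the work surface at z = 0. Lengths are in m, angles in rad, forces in N, time in s.
With the tool pointing down it reaches from about 0.425 to 0.925 m from the base axis. Payload 6.8 kg.
Tool frame: the origin (TCP) lies at the very end of the fingers, on their centre line; the grasp point (between the pads) lies 19 mm behind it; z points along the fingers, y is the line along which they close (so a half turn about z gives the same grasp; the last joint's range is limited). The gripper opens to 85 mm and grips with 20 to 120 N. Pads are 22 mm wide; open, the fingers measure 114 mm over their backs; the gripper's body (76 mm by 85 mm) begins 54 mm behind the grasp point. The pads swing forward as they close: fully open they stand 13 mm farther back than shut.
Start: joints at [1.195, 0.477, 0.022, 1.555, -0.011, 1.109, -0.083], TCP at [0.179, -0.651, 0.231] pointing down, gripper open.
Joint ranges: [-2.96, 2.96], [-0.34, 2.1], [-1.41, 1.46], [0.24, 2.44], [-1.37, 4.51], [0.17, 1.92], [-2.96, 2.96]. Speed limits (rad/s): [2.39, 2.39, 3.14, 3.14, 3.14, 3.14, 3.14].

INTERFACE

Orientations are given as a rotation vector (axis times angle).
In Python, from bench import get_obs, viewer, r gives the robot as it stands. The module is installed in compiled form; this text tells all that it offers.
- The arm moves only by the tool play_rows, never from a script. Its argument "commands" is a list that holds one entry, the list of rows, each a list of 5 numbers: the gripper's target within -1 to 1 (shut at 1, half-way at 0, fully open at -1), then the shift along the tool's x, y, z scaled (see below), then the turn about the tool's z scaled (see below). A call has 1 to 12 rows; each row is the pose to reach, as a shift and turn from the pose commanded when the call began, along the tool's axes at that moment; what a row does not reach only later rows make up. The controller multiplies each number of a shift by 0.2 m and each number of a turn by pi/2 rad. A row lasts 1/12 s, in which the tool goes at most 41.7 mm and 7.16 degrees, less where a joint would pass 70% of its speed; a pose out of reach is approached as far as the arm can. A call with a number of a shift or a turn outside -1 to 1 is refused whole. A call with a gripper value outside its range is refused whole. The fingers move at their own pace and stop on an object; "grip_force" is the grip in N (left out, the last holds). Time passes only in rows, so rows that repeat a pose let the fingers close. It gives the time, the measured TCP pose, the force, the opening and the grip force at its end, in the units of the state.
- get_obs(): the state, without advancing time (a new reading comes with each control period).
- viewer.grab_frame(name): name is "scene" or "top"; returns a dict with "pixels" (384x512x3 uint8, red, green, blue), "fovy" (degrees; the focal length in pixels is half the picture's height over the tangent of half this angle, whatever the lens; pixels are square), "cx", "cy" (the principal point, pixels), "world_to_cam" (4x4, takes a point from world to camera coordinates). Camera axes: x right, y up, looking along -z (the intrinsics and any distortion apply to the point x, -y, -z); pixel columns grow to the right and rows downward; lengths in m; the calibration is good to about 2 mm. A picture is of the moment at which its call begins. There is no depth.
- r.hand_in(): hands the job in; it is judged then, once.
Trained networks look in a picture, given as the dict that the camera call returned (one of the last four; its "shot" number tells which), for a name from the list of things; names that differ only in an ending like _2 or _b are one class to them, and where a whole thing is asked for, a point or a joint stands for the part that bears it (a point fixed in the world has none). Each returns a list of dicts, best first, with "score" (0 to 1); they miss things now and then, are a little off and sometimes report something else, mostly with a low value. They report only what shows in the picture. A call takes as long as a camera call.
- viewer.trace(picture, thing): "pixels" (384x512 bool, what is visible of it) and "rect" ([left, top, right, bottom] in pixels, round what is visible of it).
The state is a dict: "clock": time; "joints": joint angles; "qvel": joint speeds; "tau": joint torques, N m; "tcp_pos": TCP position; "orientation": TCP orientation; "contact_force": force on the tool from outside, world axes, zero at the start; "moment": the same for the moment, N m; "grip_width": finger opening in m; "gripper_force": force on a finger pad.
Only numpy, scipy, OpenCV 4.12 (cv2) and the standard library are available. Lean on these libraries where they do the work, as an engineer would, in place of code of your own. Each camera call takes 0.05 s, during which the arm holds its last target. There are 200 camera calls.

TASK

Dry-test the dog-treat dispenser: pull its sprung measuring slide out towards the dispenser's front by the black post until the white line on the slide lies level with the orange mark, keep it there for a moment, and bring it back fully home. Then swing the red gate lever towards the front by exactly three clicks, never on to a fourth, and finish with the gripper still holding the lever there, because it springs shut when let go. Leave the measuring cup under the chute and the other things on the shelf where they are.

Things in the scene. Friction and masses are not known exactly. Their poses are not given: they have to be found in the camera images.
- dispenser: White treat dispenser fixed to the shelf, a box 160 (x) x 300 (y) x 90 mm high. Origin: centre of its underside. Its own -x is its front (towards the robot, give or take its yaw), +z up. On its +y end a clear hopper with blue lid (top 182 mm above the shelf); the slide lies on its top near the middle; the lever is at its -y end.
- gauge_slide (a joint): How far the grey measuring slide is pulled out along the dispenser's -x, m: 0 fully home, stop at 0.065. A spring pulls it home with about 2.7 N at 0 and 7.5 N at 0.052; let go, it returns by itself. It never sticks.
- slide_grip (a point): Point on the axis of the black upright round post on the slide, 16 mm in diameter, 122 mm above the shelf. The post runs from 100 to 142 mm above the shelf; the slide's top under it is a bar 24 mm wide at 100 mm. Moves with the slide.
- slide_line (a point): Middle of the white line, 3 mm wide, drawn across the top of the grey slide, 65 mm behind (dispenser +x of) the post. Moves with the slide.
- mark_mid (a point): Middle of the orange mark, 10 mm long along the dispenser's x, 14 mm wide, on the steel strip along the slide's -y side. It stays put in a run, 28 to 52 mm in front of the white line's home place. It has the dispenser's axes, and the line is level with it when both have the same dispenser x.
- gate_lever (a joint): Angle of the red gate lever about its upright axis, rad: 0 shut, stop at 1.0, growing clockwise seen from above (grip goes towards the front). A pawl clicks over teeth: click stops at 0.2, 0.4, 0.6, 0.8, 1.0, crests halfway between. Push needed at the grip: 4 to 6 N near a stop, leaping by 3 to 4 N on leaving it, falling past the crest, 11 N at most. A spring (4 to 6 N at the grip) shuts it when let go.
- lever_grip (a point): Point on the axis of the lever's red upright round post, 16 mm in diameter, 130 mm above the shelf. The post runs from 110 to 150 mm above the shelf; the lever arm under it is 14 mm wide with its top at 110 mm. Moves with the lever.
- lever_pivot (a point): Point on the lever's upright turning axis, at the height of lever_grip and 90 mm from it. Fixed on the dispenser. Shut, the arm points from here 60 degrees clockwise (seen from above) of the dispenser's +x. Small dots on the white top, 58 mm from here, lie under the arm at each stop; the third one's is red.
- cup: Aluminium measuring cup, 64 mm across, 48 mm high, loose, standing under the blue chute at the dispenser's front, on its +y half. Origin: centre of its underside. Leave alone.
- canister: Empty glass canister, 100 mm across, 130 mm high, loose. Origin: centre of its underside. Leave alone.
- bone: Yellow rubber chew bone, 132 x 58 x 32 mm, lying loose. Origin: centre of its underside. Leave alone.
- comb: Wooden pet comb, 130 x 40 x 8 mm, lying loose. Origin: at its underside, near the centre. Leave alone.
- bowl: Steel pet bowl, 150 mm across, 50 mm high, loose. Origin: centre of its underside. Leave alone.

How it is judged:
On the way, in this order (a step that is already met when the one before it is completed fails the run):
1. the slide is held out with its white line within 5 mm of the middle of the orange mark, the lever still shut (x of slide_line in the frame of mark_mid between -0.005 and 0.005 m and value of joint gate_lever below 0.08 rad), for 0.3 s.
2. the slide is back home (within 3 mm), the lever still shut (value of joint gauge_slide below 0.003 m and value of joint gate_lever below 0.08 rad), for 0.1 s.
3. the gripper has swung the lever past its second click (value of joint gate_lever above 0.32 rad and contact force between the fingers and gate_lever above 0.5 N).
At the end, for the whole second after the job is handed in: The gripper's fingers hold the lever (over 1 N) still at its third click stop (0.52 to 0.68 rad), the slide is home within 3 mm, and the cup stands upright within 12 mm of where it was (value of joint gate_lever between 0.52 and 0.68 rad and velocity of joint gate_lever between -0.05 and 0.05 rad/s and contact force between the fingers and gate_lever above 1 N and value of joint gauge_slide below 0.003 m and distance of cup from where it was at the start of the episode below 0.012 m and angle between cup's own z axis and vertical below 0.1 rad); the arm keeps its last pose, push and grip.
It fails at once if the lever goes on to its fourth click (over 0.74 rad) (value of joint gate_lever above 0.74 rad).
It fails at once if the measuring cup is shoved more than 12 mm (distance of cup from where it was at the start of the episode above 0.012 m).
It fails at once if the canister, bone, comb or bowl is shoved more than 20 mm (distance of any of canister, bone, comb, bowl from where it was at the start of the episode above 0.02 m).
It also fails if it takes over 59 s, if anything falls off the work surface, if the arm or the gripper's body presses on something with over 40 N, if the wrist force passes 120 N, or if a joint passes its speed limit or range.

## Working session

There is one attempt and no reset: what is moved stays moved. The work goes in short steps, Python scripts to look and compute and a tool call to move; the robot and the scene stay as the last step left them, time stands still between calls to the robot, and variables do not carry over. Pictures are saved under pics/ and viewed, at most 10 in all, crops included, and the job is handed in when it is done.

Besides the shell and the picture viewer there is one more tool, called as name([rows], argument=value, ...), one row to a line, values as JSON. play_rows: Moves the arm, as the interface text tells. Shifts and turns lie within -1 to 1; 1 stands for 0.2 m of shift or pi/2 rad of turn. Its arguments: {"type":"object","properties":{"commands":{"type":"array","items":{"type":"array","items":{"type":"array","items":{"type":"number","minimum":-1,"maximum":1}}}},"grip_force":{"type":"number"}},"required":["commands"]}

```bash
mkdir -p pics; cat > h.py <<'E'
import numpy as np, cv2
from bench import get_obs, viewer, r
def K(p):
    f=p["pixels"].shape[0]/2/np.tan(np.radians(p["fovy"])/2); return f,p["cx"],p["cy"]
def proj(p,X):
    X=np.atleast_2d(X); c=(np.c_[X,np.ones(len(X))]@np.array(p["world_to_cam"]).T)[:,:3]
    f,cx,cy=K(p); return np.c_[cx+f*c[:,0]/-c[:,2], cy+f*c[:,1]/c[:,2]]
def ray(p,uv):
    f,cx,cy=K(p); d=np.array([(uv[0]-cx)/f,-(uv[1]-cy)/f,-1]); M=np.array(p["world_to_cam"]); R=M[:3,:3]
    return -R.T@M[:3,3], R.T@d
def atz(p,uv,z):
    o,d=ray(p,uv); return o+d*(z-o[2])/d[2]
def tri(a,b):
    A=[];y=[]
    for p,uv in (a,b):
        o,d=ray(p,uv); d/=np.linalg.norm(d); P=np.eye(3)-np.outer(d,d); A.append(P); y.append(P@o)
    return np.linalg.lstsq(np.vstack(A),np.hstack(y),rcond=None)[0]
def save(p,n,box=None,s=1):
    im=p["pixels"][...,::-1]
    if box: im=im[box[1]:box[3],box[0]:box[2]]
    cv2.imwrite("pics/"+n,cv2.resize(im,None,fx=s,fy=s,interpolation=cv2.INTER_CUBIC))
E
python3 - <<'E'
from h import *
T=viewer.grab_frame("top");S=viewer.grab_frame("scene")
save(T,"top0.png",s=1.5);save(S,"scene0.png",s=1.5)
print({k:v for k,v in T.items() if k not in("pixels",)},K(S),[k for k in S])
print(get_obs())
for n in ["dispenser","slide_grip","lever_grip","slide_line","mark_mid","cup","canister","bone","comb","bowl"]:
  for nm,p in(("T",T),("S",S)):
    try:
      for d in viewer.trace(p,n)[:2]:
        ys,xs=np.nonzero(d["pixels"]); print(n,nm,round(d["score"],2),d["rect"],xs.mean().round(1),ys.mean().round(1))
    except Exception as e: print(n,nm,e)
E
```

```text
{'fovy': 42.00297137429689, 'cx': 254.96335973149658, 'cy': 189.30600847679025, 'world_to_cam': array([[-0.02904835, -0.99952989, -0.00980807,  0.0030713 ],
       [ 0.99694981, -0.02968165,  0.07218083, -0.5631218 ],
       [-0.07243802, -0.00768142,  0.99734334, -1.42730547],
       [ 0.        ,  0.        ,  0.        ,  1.        ]]), 'shot': 1} (np.float64(418.899311094596), 250.62998271330403, 197.8543748251834) ['pixels', 'fovy', 'cx', 'cy', 'world_to_cam', 'shot']
{'clock': 0.1, 'joints': array([ 1.19490492,  0.47774291,  0.02232638,  1.55636108, -0.01148687,
        1.10931329, -0.08309691]), 'qvel': array([-5.98398905e-04, -3.36697810e-03, -5.60640438e-04, -3.24826216e-03,
       -3.29094823e-04, -1.88127301e-04,  7.38516169e-05]), 'tau': array([ 3.85432650e-03, -5.97766256e+01,  1.61329396e+00, -2.81959677e+01,
        1.28508668e-02,  4.91521045e-03, -1.36455242e-05]), 'tcp_pos': array([ 0.17845643, -0.6504167 ,  0.23040196]), 'orientation': array([-3.11181973e+00, -4.19235894e-01,  5.55000023e-04]), 'contact_force': array([-0.89390166, -1.38482194, -0.13552225]), 'momen
[... 910 characters left out ...]
 219.7
cup S 0.37 [228.6, 188.4, 277.0, 218.7] 253.9 201.9
canister T 0.71 [150.4, 94.3, 189.6, 143.4] 168.5 118.5
canister S 0.57 [336.8, 210.0, 380.5, 264.0] 357.7 236.1
bone T 0.96 [375.0, 149.6, 400.2, 195.0] 388.0 169.3
bone T 0.71 [160.7, 141.7, 289.5, 221.0] 219.9 183.8
bone S 0.62 [127.0, 246.6, 147.0, 282.1] 137.2 264.5
comb T 0.86 [371.6, 239.9, 392.0, 288.3] 382.2 265.3
comb T 0.25 [237.5, 170.1, 290.6, 207.2] 256.7 187.5
comb S 0.8 [127.0, 186.2, 141.3, 216.3] 133.2 203.2
comb S 0.72 [230.5, 164.2, 339.8, 242.5] 289.3 205.6
bowl T 0.96 [107.5, 248.5, 162.8, 303.4] 133.6 273.7
bowl S 0.56 [308.1, 135.7, 344.6, 159.8] 324.2 149.0
bowl S 0.26 [228.9, 161.9, 341.8, 241.1] 289.4 205.4
```

```bash
python3 - <<'E'
from h import *
T=viewer.grab_frame("top");S=viewer.grab_frame("scene")
save(T,"t1.png",(145,140,301,236),5);save(S,"s1.png",(222,155,350,245),6)
E
```

```text
(no output)
```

View pics/t1.png

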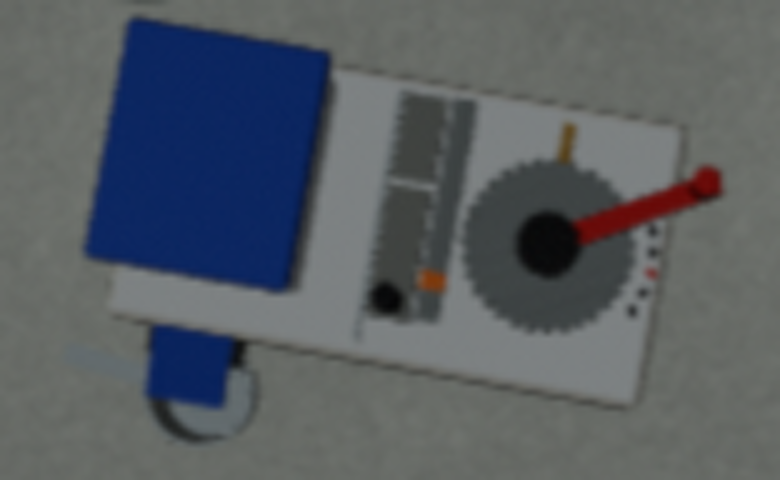

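View pics/s1.png

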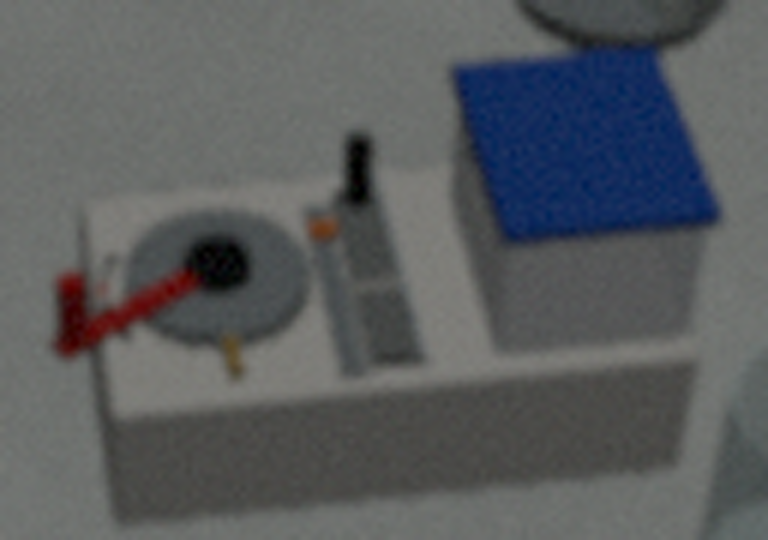

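View pics/scene0.png

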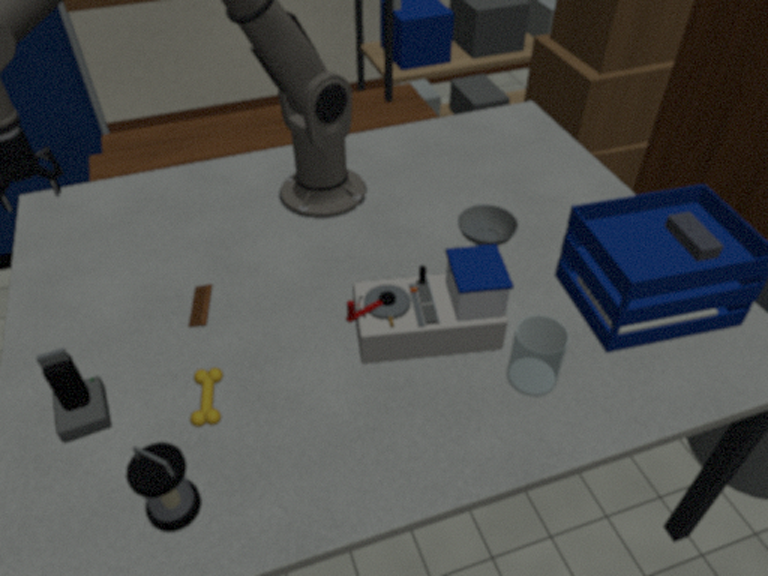

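```bash
python3 - <<'E'
from h import *
T=viewer.grab_frame("top");S=viewer.grab_frame("scene")
t=lambda u,v:(145+u/5-.4,140+v/5-.4); s=lambda u,v:(222+u/6-.4,155+v/6-.4)
print("cams",ray(T,(0,0))[0],ray(S,(0,0))[0])
print("post",tri((T,t(385,297)),(S,s(358,140))))
print("levertop",tri((T,t(708,182)),(S,s(70,283))))
print("pivot",tri((T,t(548,243)),(S,s(220,263))))
print("line",tri((T,t(411,185)),(S,s(377,284))))
print("mark",tri((T,t(432,281)),(S,s(323,230))))
for n,a,z in[("post",(385,297),.142),("lev",(708,182),.15),("piv",(548,243),.118),("line",(411,185),.1),("mark",(432,281),.1),("cBR",(683,127),.09),("cFR",(632,407),.09),("cFL",(108,315),.09),("lidBL",(135,18),.182),("lidBR",(330,53),.182),("lidFL",(87,258),.182),("lidFR",(290,290),.182),("dot1",(653,230),.09),("dot3",(650,272),.09),("dot5",(632,311),.09)]:
    print(n,atz(T,t(*a),z).round(4))
E
```

```text
cams [ 0.45810221 -0.02460826  1.46419032] [ 1.42307193 -0.31767033  1.00077766]
post [0.53147574 0.07578189 0.14037066]
levertop [ 0.58699484 -0.09686339  0.14631847]
pivot [ 0.56026423 -0.01065251  0.10676654]
line [0.5946933  0.06274816 0.09929352]
mark [0.54217163 0.05346173 0.09312771]
post [0.531  0.0747 0.142 ]
lev [ 0.5863 -0.0979  0.15  ]
piv [ 0.5589 -0.0123  0.118 ]
line [0.5944 0.0621 0.1   ]
mark [0.5413 0.0519 0.1   ]
cBR [ 0.6231 -0.0884  0.09  ]
cFR [ 0.4695 -0.0554  0.09  ]
cFL [0.5285 0.2314 0.09  ]
lidBL [0.6774 0.1978 0.182 ]
lidBR [0.656  0.0971 0.182 ]
lidFL [0.5535 0.2246 0.182 ]
lidFR [0.5339 0.1204 0.182 ]
dot1 [ 0.5665 -0.0701  0.09  ]
dot3 [ 0.5434 -0.0677  0.09  ]
dot5 [ 0.5222 -0.0571  0.09  ]
```

The top view shows the slide post at about pixel (222,199), the white line at (227,177), the orange mark at (231,196), the pivot at (254,188) and the lever post at (286,176). The scene view agrees on heights. Dispenser yaw comes out at about -11.7° and the pull at about 50 mm. I'm moving in now.

play_rows([
  [[-1,0.5,-0.5,0,-0.35],[-1,0.95,-0.95,0,-0.7],[-1,0.95,-0.95,0,-0.7],[-1,0.95,-0.95,0,-0.7],[-1,0.95,-0.95,0,-0.7],[-1,0.95,-0.95,0,-0.7],[-1,0.95,-0.95,0,-0.7],[-1,0.95,-0.95,0,-0.7],[-1,0.95,-0.95,0,-0.7],[-1,0.95,-0.95,0,-0.7],[-1,0.95,-0.95,0,-0.7]],
])

```text
clock: 2.22
tcp_pos: [0.3114, -0.4176, 0.2314]
orientation: [2.439, 1.98, 0.0]
contact_force: [-0.1, 0.2, 0.1]
grip_width: 0.0857
gripper_force: 0.0
```

play_rows([
  [[-1,0.2,0.1,0,0],[-1,0.4,0.2,0,0],[-1,0.6,0.2,0,0],[-1,0.9,0.2,0,0],[-1,0.9,0.2,0,0],[-1,0.9,0.2,0,0],[-1,0.9,0.2,0,0]],
])

```text
clock: 2.8
tcp_pos: [0.3875, -0.2486, 0.2315]
orientation: [2.435, 1.984, -0.0]
contact_force: [0.1, -0.4, -0.1]
grip_width: 0.0855
gripper_force: 0.0
```

play_rows([
  [[-1,0.2,0.1,0,0],[-1,0.4,0.2,0,0],[-1,0.6,0.2,0,0],[-1,0.9,0.2,0,0],[-1,0.9,0.2,0,0],[-1,0.9,0.2,0,0],[-1,0.9,0.2,0,0]],
])

```text
clock: 3.38
tcp_pos: [0.4631, -0.0817, 0.2313]
orientation: [2.437, 1.983, -0.0]
contact_force: [0.8, -0.5, 0.6]
grip_width: 0.0855
gripper_force: 0.0
```

```bash
cat >> h.py <<'E'
from scipy.spatial.transform import Rotation as Ro
def go(x,y,z,ang=None):
    "scaled numbers to reach world x,y,z with tool y at world angle ang (deg)"
    o=get_obs(); R=Ro.from_rotvec(o["orientation"]).as_matrix(); s=R.T@(np.array([x,y,z])-o["tcp_pos"])/.2
    a=np.degrees(np.arctan2(R[1,1],R[0,1])); t=None if ang is None else -((ang-a+90)%180-90)/90
    print("tcp",o["tcp_pos"].round(4),"toolz",R[:,2].round(3),"yang",a.round(2),"shift",s.round(4),"turn",t,"t",round(o["clock"],2),"F",o["contact_force"].round(1),"w",round(o["grip_width"],4))
E
python3 -c "
from h import *
go(.531,.0747,.2,-11.7);print(get_obs()['joints'].round(2))"
```

```text
tcp [ 0.4631 -0.0817  0.2313] toolz [ 0. -0. -1.] yang -11.72 shift [0.8345 0.1735 0.1562] turn -0.0002736859053175383 t 3.38 F [ 0.8 -0.5  0.6] w 0.0855
[ 0.54  0.18 -0.55  2.    0.11  0.99 -0.27]
```

play_rows([
  [[-1,0.2,0.05,0,0],[-1,0.4,0.1,0,0],[-1,0.6,0.15,0,0],[-1,0.834,0.173,0,0],[-1,0.834,0.173,0,0],[-1,0.834,0.173,0.15,0],[-1,0.834,0.173,0.15,0],[-1,0.834,0.173,0.15,0]],
])

```text
clock: 4.05
tcp_pos: [0.5294, 0.0722, 0.1999]
orientation: [-2.439, -1.978, 0.007]
contact_force: [0.8, 0.3, 0.2]
grip_width: 0.0854
gripper_force: 0.0
```

```bash
python3 -c "
from h import *
go(.531,.0747,.115,-11.7)
T=viewer.grab_frame('top');S=viewer.grab_frame('scene')
a=cv2.resize(T['pixels'][130:240,150:290],None,fx=3.6,fy=3.6,interpolation=2);b=cv2.resize(S['pixels'][130:240,220:350],None,fx=3.6,fy=3.6,interpolation=2)
im=np.hstack([a[:,:330],b]);print(im.shape);cv2.imwrite('pics/a1.png',im[...,::-1])"
```

```text
tcp [0.5294 0.0722 0.1999] toolz [-0.004 -0.002 -1.   ] yang -11.9 shift [0.015  0.0067 0.4243] turn -0.0021692547692664576 t 4.05 F [0.8 0.3 0.2] w 0.0854
(396, 798, 3)
```

View pics/a1.png

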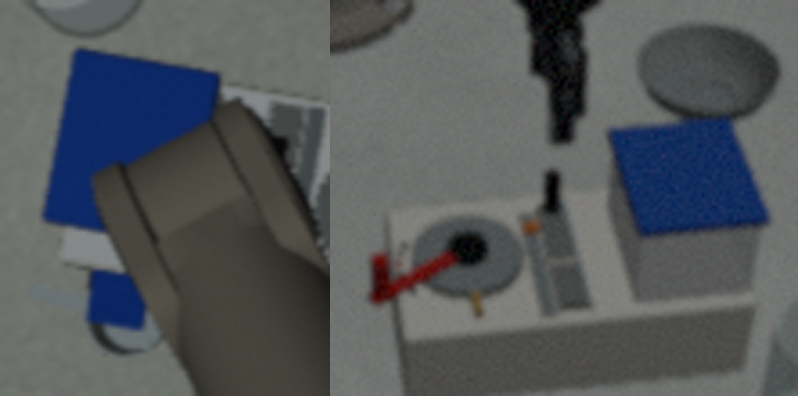

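Scene view: the gripper is directly above the black post (post at about (551,190) in the composite, finger at (562,130)). Descending, then closing.

play_rows([
  [[-1,0.01,0.005,0.1,0],[-1,0.01,0.005,0.2,0],[-1,0.01,0.005,0.3,0],[-1,0.01,0.005,0.424,0],[-1,0.01,0.005,0.424,0],[-1,0.01,0.005,0.424,0]],
], grip_force=40)

```text
clock: 4.65
tcp_pos: [0.5316, 0.076, 0.1168]
orientation: [-2.437, -1.982, 0.002]
contact_force: [0.8, -0.0, 0.5]
grip_width: 0.0853
gripper_force: 0.0
```

play_rows([
  [[1,0,0,0,0],[1,0,0,0,0],[1,0,0,0,0],[1,0,0,0,0],[1,0,0,0,0],[1,0,0,0,0],[1,0,0,0,0],[1,0,0,0,0],[1,0,0,0,0],[1,0,0,0,0],[1,0,0,0,0],[1,0,0,0,0]],
])

```text
clock: 5.65
tcp_pos: [0.5327, 0.077, 0.1171]
orientation: [2.435, 1.983, 0.002]
contact_force: [2.1, -2.0, 4.9]
grip_width: 0.0149
gripper_force: 39.3
```

```bash
python3 -c "
from h import *
go(.531,.0747,.115,-11.7)"
```

```text
tcp [0.5327 0.077  0.1171] toolz [ 0.002  0.    -1.   ] yang -11.67 shift [-0.0128 -0.0058  0.0105] turn 0.0002804457182894756 t 5.65 F [ 2.1 -2.   4.9] w 0.0149
```

play_rows([
  [[1,0,-0.03,0,0],[1,0,-0.06,0,0],[1,0,-0.09,0,0],[1,0,-0.12,0,0],[1,0,-0.15,0,0],[1,0,-0.18,0,0],[1,0,-0.21,0,0],[1,0,-0.23,0,0],[1,0,-0.24,0,0],[1,0,-0.25,0,0],[1,0,-0.25,0,0],[1,0,-0.25,0,0]],
])

```text
clock: 6.65
tcp_pos: [0.4841, 0.0872, 0.1171]
orientation: [2.434, 1.983, 0.004]
contact_force: [6.6, -2.4, 2.4]
grip_width: 0.0148
gripper_force: 39.3
```

```bash
python3 -c "
from h import *
go(.531,.0747,.115,-11.7)
o=get_obs();print((o['tcp_pos']-[.5327,.077,.1171])[:2]@[.979,-.203])
S=viewer.grab_frame('scene')
save(S,'s2.png',(255,170,315,225),10)"
```

```text
tcp [0.4841 0.0872 0.1171] toolz [ 0.003  0.    -1.   ] yang -11.67 shift [-0.0136  0.2422  0.0113] turn 0.00029307149389789323 t 6.65 F [ 6.6 -2.4  2.4] w 0.0148
-0.04963412683358297
```

View pics/s2.png

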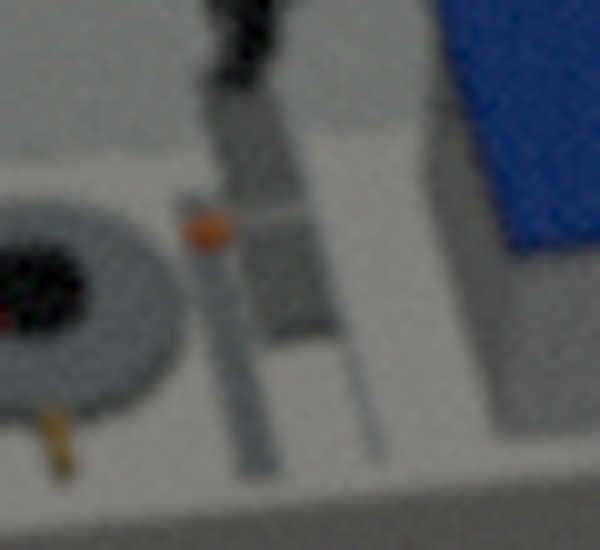

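```bash
python3 -c "
from h import *
S=viewer.grab_frame('scene')
f=lambda u,v,z:atz(S,(255+u/10-.45,170+v/10-.45),z)
d=np.array([.979,-.203,0])
for n,a in(('l',(272,216,.1)),('lL',(240,221,.1)),('lR',(308,210,.1)),('m',(210,231,.1)),('m',(210,231,.095))): p=f(*a);print(n,p.round(4),(p@d).round(4))
im=S['pixels'].astype(int)[185:200,270:282]
print((2*im[...,0]-im[...,1]-im[...,2]).clip(0))
print(S['pixels'].sum(2)[186:198,278:287])
"
```

```text
l [0.5483 0.0734 0.1   ] 0.5219
lL [0.547  0.0631 0.1   ] 0.5227
lR [0.5496 0.085  0.1   ] 0.5208
m [0.5481 0.0527 0.1   ] 0.5259
m [0.5432 0.0547 0.095 ] 0.5207
[[  4   7   4   7   1   5   0   0   0   0   0   0]
 [  4   4   3   2   9   6   3   0   0   0   0   0]
 [  7   2   9   7   4   3   2   5   0   0   0   0]
 [  5   6   7   1   3   0   2   1   0   0   0   0]
 [  6   4   0   0   0   0   0   0   0   0   0   0]
 [  2   6   3   0   2   4   7  14   1   2   0   0]
 [  7   3   6  23  41  52  61  43  21   1   2   0]
 [  2   7   8  51  92 115 108  80  34   2   0   0]
 [  0   2  17  50  96 125 116  84  32   2   0   0]
 [  0   2  11  32  61  79  72  49  17   3   0   0]
 [  0   0   0  10  18  19  12   7   5   1   0   0]
 [  0   0   0   0   0   0   0   0   0   0   0   0]
 [  0   0   0   0   0   0   0   0   0   0   0   0]
 [  0   0   0   0   0   0   0   0   0   2   0   0]
 [  0   0   0   0   0   0   0   0   0   0   0   1]]
[[219 211 218 200 216 208 252 320 365]
 [211 193 196 207 206 213 240 304 354]
 [203 207 218 210 217 204 213 292 341]
 [219 213 215 213 218 226 234 273 353]
 [236 232 228 239 246 255 269 299 339]
 [258 263 265 266 268 272 269 281 318]
 [239 247 261 259 251 244 244 254 294]
 [220 217 220 219 214 221 214 224 257]
 [223 222 221 200 217 213 204 215 252]
 [268 239 215 219 215 215 206 209 230]
 [286 234 202 202 212 209 208 203 223]
 [280 246 227 205 215 206 203 215 209]]
```

```bash
python3 -c "
from h import *
T=viewer.grab_frame('top');S=viewer.grab_frame('scene')
def cen(im,w,box):
    x0,y0,x1,y1=box;w=w[y0:y1,x0:x1].clip(0);Y,X=np.mgrid[y0:y1,x0:x1];return (X*w).sum()/w.sum(),(Y*w).sum()/w.sum()
i=cv2.imread('pics/t1.png')[...,::-1].astype(float)
o=2*i[...,0]-i[...,1]-i[...,2]
m=cen(i,o-30,(410,255,455,305))
g=i.sum(2); cols=[400,408,416,424]; 
lp=[(c,cen(i,g-g[165:205,c:c+1].min()-40,(c,170,c+1,200))[1]) for c in cols];print(m,lp)
t=lambda q:(145+(q[0]+.5)/5-.5,140+(q[1]+.5)/5-.5)
d=np.array([.979,-.203,0])
for q in lp: print([(atz(T,t(q),.1)@d-atz(T,t(m),z)@d).round(4) for z in(.1,.095)])
"
```

```text
(np.float64(431.99301255798605), np.float64(280.5948448205586)) [(400, np.float64(181.72742200328406)), (408, np.float64(182.88235294117646)), (416, np.float64(184.6584938704028)), (424, np.float64(185.93674293405115))]
[np.float64(0.0504), np.float64(0.0501)]
[np.float64(0.0505), np.float64(0.0503)]
[np.float64(0.0503), np.float64(0.0501)]
[np.float64(0.0504), np.float64(0.0501)]
```

play_rows([
  [[1,0,0,0,0],[1,0,0,0,0],[1,0,0,0,0],[1,0,0,0,0],[1,0,0,0,0],[1,0,0,0,0]],
])

```text
clock: 7.35
tcp_pos: [0.4842, 0.0871, 0.1171]
orientation: [2.435, 1.983, 0.005]
contact_force: [6.4, -2.5, 2.3]
grip_width: 0.0144
gripper_force: 39.3
```

play_rows([
  [[1,0,0.03,0,0],[1,0,0.06,0,0],[1,0,0.09,0,0],[1,0,0.12,0,0],[1,0,0.15,0,0],[1,0,0.18,0,0],[1,0,0.21,0,0],[1,0,0.23,0,0],[1,0,0.24,0,0],[1,0,0.248,0,0],[1,0,0.248,0,0],[1,0,0.248,0,0]],
])

```text
clock: 8.35
tcp_pos: [0.5319, 0.0771, 0.1171]
orientation: [2.435, 1.984, 0.002]
contact_force: [2.5, -1.8, 6.3]
grip_width: 0.0145
gripper_force: 39.8
```

play_rows([
  [[-1,0,0,0,0],[-1,0,0,0,0],[-1,0,0,0,0],[-1,0,0,0,0],[-1,0,0,0,0],[-1,0,0,0,0],[-1,0,0,0,0],[-1,0,0,0,0],[-1,0,0,0,0],[-1,0,0,-0.15,0],[-1,0,0,-0.3,0],[-1,0,0,-0.45,0]],
])

```text
clock: 9.35
tcp_pos: [0.5307, 0.0772, 0.2072]
orientation: [-2.434, -1.984, 0.002]
contact_force: [1.0, 0.5, 0.9]
grip_width: 0.0854
gripper_force: 0.0
```

```bash
python3 -c "
from h import *
go(.5865,-.0975,.205,18)
S=viewer.grab_frame('scene')
save(S,'s3.png',(222,125,350,225),6)"
```

```text
tcp [0.5307 0.0772 0.2072] toolz [-0.002  0.    -1.   ] yang -11.64 shift [-0.7993  0.4497  0.0105] turn -0.3293106538699598 t 9.35 F [1.  0.5 0.9] w 0.0854
```

View pics/s3.png

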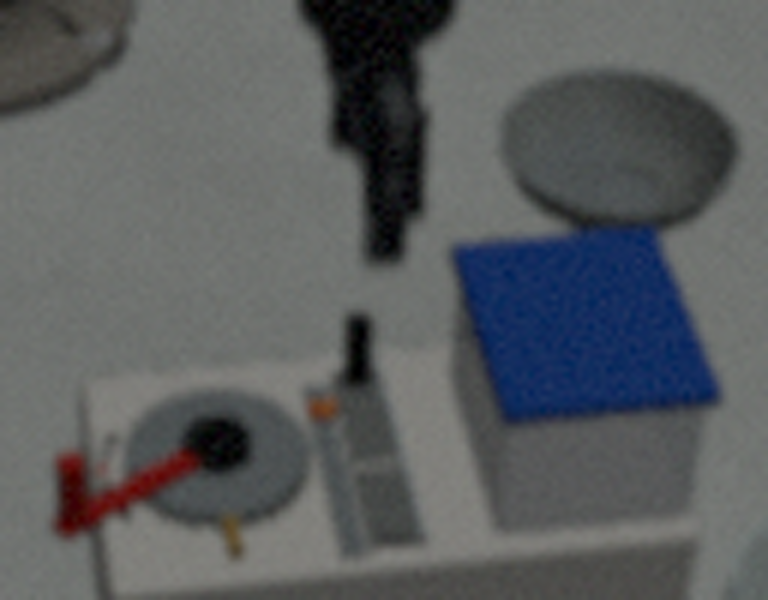

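The slide is home (its post is back at its first pixel place) and the lever is still shut. On to the lever.

play_rows([
  [[-1,-0.2,0.11,0,-0.07],[-1,-0.35,0.2,0,-0.14],[-1,-0.5,0.28,0,-0.21],[-1,-0.65,0.37,0,-0.28],[-1,-0.8,0.45,0,-0.33],[-1,-0.8,0.45,0,-0.33],[-1,-0.8,0.45,0,-0.33],[-1,-0.8,0.45,0,-0.33]],
])

```text
clock: 10.07
tcp_pos: [0.5868, -0.0971, 0.2062]
orientation: [-1.846, -2.541, -0.001]
contact_force: [0.7, 0.2, 0.5]
grip_width: 0.0854
gripper_force: 0.0
```

```bash
python3 -c "
from h import *
go(.5867,-.0975,.122,18)
T=viewer.grab_frame('top');S=viewer.grab_frame('scene')
a=cv2.resize(T['pixels'][130:230,210:320],None,fx=4,fy=4,interpolation=2);b=cv2.resize(S['pixels'][130:230,210:300],None,fx=4,fy=4,interpolation=2)
cv2.imwrite('pics/a2.png',np.hstack([a,b])[...,::-1])"
```

```text
tcp [ 0.5868 -0.0971  0.2062] toolz [-0.     0.001 -1.   ] yang 18.0 shift [-0.0019 -0.0012  0.4212] turn 9.382139046465454e-06 t 10.07 F [0.7 0.2 0.5] w 0.0854
```

View pics/a2.png

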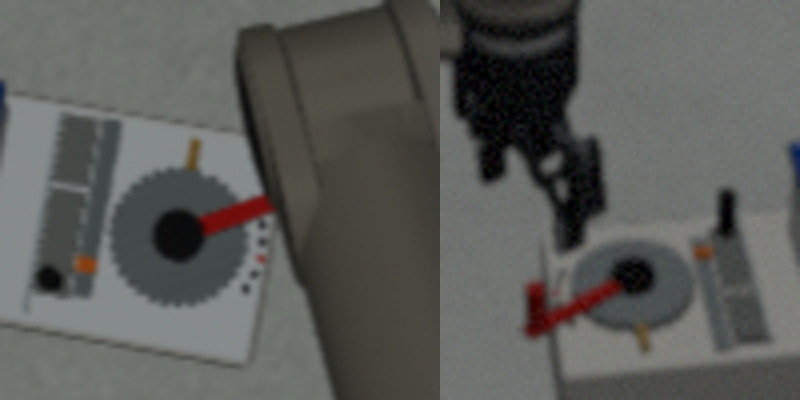

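Scene view: the fingertips at about (490,175) and (570,245) straddle the red post at (537,300). Descending and closing.

play_rows([
  [[-1,0,0,0.1,0],[-1,0,0,0.2,0],[-1,0,0,0.3,0],[-1,0,0,0.42,0],[-1,0,0,0.42,0],[-1,0,0,0.42,0]],
], grip_force=40)

```text
clock: 10.67
tcp_pos: [0.5862, -0.0963, 0.122]
orientation: [-1.842, -2.542, 0.001]
contact_force: [-0.2, 0.6, 0.8]
grip_width: 0.0854
gripper_force: 0.0
```

play_rows([
  [[1,0,0,0,0],[1,0,0,0,0],[1,0,0,0,0],[1,0,0,0,0],[1,0,0,0,0],[1,0,0,0,0],[1,0,0,0,0],[1,0,0,0,0],[1,0,0,0,0],[1,0,0,0,0],[1,0,0,0,0],[1,0,0,0,0]],
])

```text
clock: 11.67
tcp_pos: [0.5882, -0.0977, 0.1231]
orientation: [1.845, 2.541, 0.002]
contact_force: [5.1, 0.5, 3.1]
grip_width: 0.0146
gripper_force: 39.3
```

```bash
python3 -c "
from h import *
go(.5867,-.0975,.122,18)
o=get_obs();R=Ro.from_rotvec(o['orientation']).as_matrix()
# arc with tool x = radial; pivot from grip inward
P=np.array([.5595,-.0118]);p=o['tcp_pos'][:2];v=p-P;print(np.hypot(*v),np.degrees(np.arctan2(v[1],v[0])))
P=p-.09*np.array([np.cos(np.radians(-71.9)),np.sin(np.radians(-71.9))])
for q in (.1,.2,.3,.4,.5,.55,.6,.65):
  a=np.radians(-71.9)-q;w=np.r_[P+.09*np.array([np.cos(a),np.sin(a)])-p,0]
  print(q,((R.T@w)/.2).round(3),round(q/(np.pi/2),3))
"
```

```text
tcp [ 0.5882 -0.0977  0.1231] toolz [ 0.002  0.    -1.   ] yang 18.04 shift [ 0.0031 -0.0067  0.0057] turn 0.00041443082841918034 t 11.67 F [5.1 0.5 3.1] w 0.0146
0.0905357172072529 -71.54240644291535
0.1 [ 0.002 -0.045 -0.   ] 0.064
0.2 [ 0.009 -0.089 -0.   ] 0.127
0.3 [ 0.02  -0.133 -0.   ] 0.191
0.4 [ 0.035 -0.175 -0.   ] 0.255
0.5 [ 0.055 -0.216 -0.001] 0.318
0.55 [ 0.066 -0.235 -0.001] 0.35
0.6 [ 0.078 -0.254 -0.001] 0.382
0.65 [ 0.091 -0.272 -0.001] 0.414
```

play_rows([
  [[1,0.0,-0.022,0,0.032],[1,0.002,-0.045,0,0.064],[1,0.005,-0.067,0,0.096],[1,0.009,-0.089,0,0.127],[1,0.014,-0.111,0,0.159],[1,0.02,-0.133,0,0.191],[1,0.027,-0.154,0,0.223],[1,0.035,-0.175,0,0.255],[1,0.035,-0.175,0,0.255],[1,0.035,-0.175,0,0.255]],
])

```text
clock: 12.5
tcp_pos: [0.5524, -0.1018, 0.1231]
orientation: [2.313, 2.124, 0.002]
contact_force: [4.9, -0.4, 4.6]
grip_width: 0.0146
gripper_force: 39.3
```

```bash
cat > a.py <<'E'
from h import *
o=get_obs();R=Ro.from_rotvec(o['orientation']).as_matrix()
p0=np.array([.5882,-.0977]);p=o['tcp_pos'][:2];u=lambda a:np.array([np.cos(a),np.sin(a)])
A=np.radians(-71.9);P=p0-.09*u(A);v=p-P;a=np.arctan2(v[1],v[0])
print('r',np.hypot(*v).round(4),'angle',(A-a).round(3),'yang',np.degrees(np.arctan2(R[1,1],R[0,1])).round(1),'F',o['contact_force'].round(1),o['grip_width'].round(4))
for q in (.45,.5,.55,.6,.62): print(q,(R.T@np.r_[P+.09*u(A-q)-p,0]/.2).round(3))
E
python3 a.py
```

```text
Traceback (most recent call last):
  File "a.py", line 5, in <module>
    print('r',np.hypot(*v).round(4),'angle',(A-a).round(3),'yang',np.degrees(np.arctan2(R[1,1],R[0,1])).round(1),'F',o['contact_force'].round(1),o['grip_width'].round(4))
                                                                                                                                                 ^^^^^^^^^^^^^^^^^^^^^
AttributeError: 'float' object has no attribute 'round'
```

```bash
sed -i "s/,o\['grip_width'\].round(4)//" a.py; python3 a.py
```

```text
r 0.09 angle 0.403 yang -4.9 F [ 4.9 -0.4  4.6]
0.45 [ 0.001 -0.021 -0.   ]
0.5 [ 0.002 -0.043 -0.   ]
0.55 [ 0.005 -0.066 -0.   ]
0.6 [ 0.009 -0.088 -0.   ]
0.62 [ 0.011 -0.097 -0.   ]
```

play_rows([
  [[1,0.001,-0.011,0,0.016],[1,0.001,-0.022,0,0.032],[1,0.001,-0.033,0,0.048],[1,0.002,-0.044,0,0.064],[1,0.003,-0.055,0,0.08],[1,0.005,-0.066,0,0.095],[1,0.007,-0.077,0,0.111],[1,0.009,-0.088,0,0.127],[1,0.009,-0.088,0,0.127],[1,0.009,-0.088,0,0.127],[1,0.009,-0.088,0,0.127]],
])

```text
clock: 13.42
tcp_pos: [0.5349, -0.0986, 0.1229]
orientation: [2.513, 1.883, 0.001]
contact_force: [5.5, -0.5, 5.9]
grip_width: 0.0148
gripper_force: 39.5
```

```bash
python3 a.py; python3 -c "
from h import *
T=viewer.grab_frame('top');S=viewer.grab_frame('scene')
a=cv2.resize(T['pixels'][135:235,145:305],None,fx=2.6,fy=2.6,interpolation=2);b=cv2.resize(S['pixels'][135:235,215:355],None,fx=2.6,fy=2.6,interpolation=2)
cv2.imwrite('pics/a3.png',np.hstack([a,b])[...,::-1])"
```

```text
r 0.0901 angle 0.601 yang -16.3 F [ 5.5 -0.5  5.9]
0.45 [0.006 0.068 0.   ]
0.5 [0.003 0.045 0.   ]
0.55 [0.001 0.023 0.   ]
0.6 [0.001 0.001 0.   ]
0.62 [ 0.001 -0.008 -0.   ]
```

View pics/a3.png

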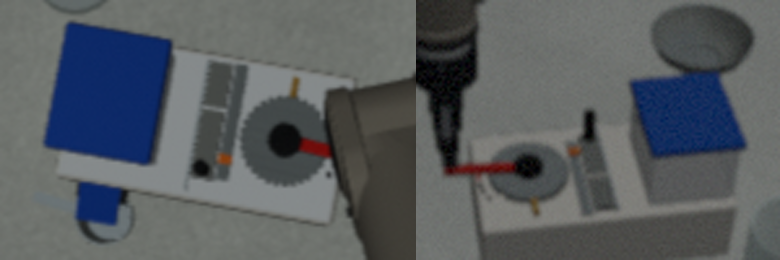

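The lever is held at about 0.60–0.62 rad: in the top view the arm runs from (284,140) to (330,152), about 35° from shut. The slide is home and the cup is in place, so I'm handing in.

play_rows([
  [[1,0,0,0,0],[1,0,0,0,0],[1,0,0,0,0],[1,0,0,0,0]],
])

```text
clock: 13.85
tcp_pos: [0.5349, -0.0987, 0.123]
orientation: [2.513, 1.883, 0.001]
contact_force: [4.8, -0.4, 5.4]
grip_width: 0.0146
gripper_force: 39.6
```

```bash
python3 a.py | head -1; python3 -c "
from h import *
print(r.hand_in())"
```

```text
r 0.0901 angle 0.601 yang -16.3 F [ 4.8 -0.4  5.4]
the job is handed in; nothing more can be done
None
```

I handed the job in, though no verdict came back: the slide was pulled about 50 mm to the orange mark, held there and returned home, and the gripper is holding the lever at its third click (about 0.60 rad).

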